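# Nudge the tube-block plate onto the shaker's locating pins

### The job

Without picking it up, nudge the aluminium tube-block plate with the fingertips, off the shaker's loading ledge and sideways over the lower deck, until its two holes drop over the two locating pins and it lies flat on the deck. Only push it: do not lift or tip it up. Leave everything else standing where it is, and finish with the hand clear.

Things in the scene. Friction and masses are not known exactly. Their poses are not given: they have to be found in the camera images.
- shaker: White bench shaker, fixed to the bench but perhaps turned: 220 mm (its x) by 305 mm (its y, -150 to +155). Origin on the bench under its middle, z up. Its top has two levels: the loading ledge, a grey step at y +26 to +155, 77 mm above the bench; and towards -y the darker lower deck, y -150 to +26, 70 mm above the bench, with two pins. A keypad 2 mm high lies at the deck's -y end.
- pin0 (a point): tip of the locating pin at shaker (x -47, y -8, z 76.2 mm): upright steel pin fixed to the shaker, 8 mm diameter, 6.2 mm tall above the deck, its upper part tapering to 4 mm at the tip
- pin1 (a point): tip of the other, identical locating pin, at shaker (x +47, y -8, z 76.2 mm)
- plate: Loose aluminium plate 128 (its x) x 86 (its y) x 16 mm, 0.25 to 0.5 kg, six dark wells (marks only), a through hole near each short side. Origin: middle of its underside, z up. Starts flat on the ledge, its front overhanging the step, short of the pins; axes within 0.2 rad of the shaker's. Sliding off the ledge it rides over the pin tips, may dip at the front, then drops 7 mm.
- seat (a point): point on the deck at shaker (0, -20, 70 mm) where the seated plate's origin lies, its axes then matching the shaker's; the plate is then 3 mm clear of the step
- hole0 (a point): centre, on the plate's top face, of the round through hole at plate (x -47, y +12, z 16 mm), 11 mm diameter; belongs over pin0
- hole1 (a point): centre, on the plate's top face, of the round through hole at plate (x +47, y +12, z 16 mm), 11 mm diameter; belongs over pin1
- vial: small capped vial, 28 mm across, 50 mm tall, standing on the keypad end of the shaker; bystander; origin in the middle of its underside
- media_bottle: capped media bottle, 64 mm across, 125 mm tall, standing beside the shaker; bystander; origin in the middle of its underside
- specimen_jar: clear specimen jar with a cap, 52 mm across, 60 mm tall, beyond the shaker; bystander; origin in the middle of its underside
- beaker: open glass beaker, 70 mm across, 90 mm tall; bystander; origin in the middle of its underside
- pipette: micropipette lying on the bench, about 240 mm long, 28 mm thick; bystander; origin in the middle of its underside
- tube_rack: red tube rack, 90 x 130 x 45 mm; bystander; origin in the middle of its underside
- tip_box: green tip box with clear lid, 85 x 120 x 72 mm; bystander; origin in the middle of its underside
There are look-alikes about, which are no part of the job. Of the things like the plate, leave any that is green; of the rest the smaller one is meant.

How it is judged:
By the outcome, as a careful person would: the job done as asked, in the order asked, and still so for the second after the job is handed in, with the robot touching nothing.
It also fails if it takes over 67 s, if anything falls off the work surface, if the arm or the gripper's body presses on something with over 40 N, if the wrist force passes 120 N, or if a joint passes its speed limit or range.

### The arm

A 6-joint arm with a two-finger parallel gripper is mounted at the origin on the work surface. World frame = base frame: x ahead of the robot, y to its left, z up, the work surface at z = 0. Lengths are in m, angles in rad, forces in N, time in s.
With the tool pointing down it reaches from about 0.35 to 0.975 m from the base axis. Payload 4.9 kg.
Tool frame: the origin (TCP) lies at the very end of the fingers, on their centre line; the grasp point (between the pads) lies 19 mm behind it; y points along the fingers, z is the direction in which the jaws open and shut, and the axes are right-handed (so a half turn about y gives the same grasp; the last joint's range is limited). The gripper opens to 85 mm and grips with 20 to 120 N. Pads are 22 mm wide; open, the fingers measure 114 mm over their backs; the gripper's body (76 mm by 85 mm) begins 54 mm behind the grasp point. The pads swing forward as they close: fully open they stand 13 mm farther back than shut.
Start: joints at [-1.394, 0.053, 1.613, -0, 1.476, -0.119], TCP at [0.182, -0.598, 0.231] pointing down, gripper open.
Joint ranges: [-3.01, 3.01], [-1.01, 2.22], [0.06, 2.58], [-1.02, 4.17], [0.09, 2.62], [-3.14, 3.14]. Speed limits (rad/s): [2.57, 2.57, 3.14, 3.14, 3.14, 3.14].

### API

Orientations are given as a rotation vector (axis times angle).
In Python, from station import monitor, viewer, ticket gives the robot as it stands.
- The arm moves only by the tool servo_tool, never from a script. Its argument "commands" is one flat list of numbers, 7 for each row, row after row: the turn, a rotation vector about the tool's x, y, z in rad, then the shift along the tool's x, y, z in cm, then the opening, from 0 (shut) to 1 (fully open). In form: [rx, ry, rz, dx, dy, dz, claw, rx, ry, rz, dx, dy, dz, claw, ...]. A call has 1 to 20 rows; each row shifts and turns the pose as measured when the row begins, along the tool's axes as they then stand; what a row does not reach is not made up. A row lasts 1/10 s, in which the tool goes at most 50 mm and 8.59 degrees, less where a joint would pass 70% of its speed; a pose out of reach is approached as far as the arm can. A call is refused whole if a number of a shift passes 5 or a number of a turn 0.15, either way. A call with a gripper value outside its range is refused whole. The fingers move at their own pace and stop on an object; "grip_force" is the grip in N (left out, the last holds). Time passes only in rows, so rows that do not move let the fingers close. It gives the time, the measured TCP pose, the force and the opening at its end, in the units of the state.
- monitor.get_obs(): the state, without advancing time (a new reading comes with each control period).
- viewer.get_image(name): name is "scene" or "top"; returns a dict with "frame" (384x512x3 uint8, red, green, blue), "depth" (384x512 float32, m along the optical axis (not along the pixel's ray), 0 where there is no reading), "camera_matrix" (3x3 intrinsics, pixels), "cam_to_world" (4x4, takes a point from camera to world coordinates). Camera axes: x right, y down, z forward; pixel columns grow to the right and rows downward; lengths in m; the calibration is good to about 2 mm. A picture is of the moment at which its call begins.
- ticket.finish_job(): hands the job in, once; it reports no verdict.
The state is a dict: "t": time; "q": joint angles; "dq": joint speeds; "effort": joint torques, N m; "tool_pos": TCP position; "tool_rot": TCP orientation; "contact_force": force on the tool from outside, world axes, zero at the start; "wrist_torque": the same for the moment, N m; "opening": finger opening in m.
Only numpy, scipy, OpenCV 4.12 (cv2) and the standard library are available. Lean on these libraries where they do the work, as an engineer would, in place of code of your own. Each camera call takes 0.05 s, during which the arm holds its last target.

## Working session

There is one attempt and no reset: what is moved stays moved. The work goes in short steps, Python scripts to look and compute and a tool call to move; the robot and the scene stay as the last step left them, time stands still between calls to the robot, and variables do not carry over. Pictures are saved under pics/ and viewed, and the job is handed in when it is done.

Besides the shell and the picture viewer there is one more tool, called after ">>>" in YAML: its name, and indented under it one key for each argument. servo_tool: Moves the arm, as the interface text tells. Its arguments: {"type":"object","properties":{"commands":{"type":"array","items":{"type":"number"}},"grip_force":{"type":"number"}},"required":["commands"]}

```bash
ls; mkdir -p pics; cat > h.py <<'E'
import numpy as np,cv2
from station import monitor,viewer,ticket
def grab(n,tag):
    d=viewer.get_image(n); cv2.imwrite(f'pics/{tag}.png',d['frame'][:,:,::-1]); np.savez(f'pics/{tag}.npz',**d); return d
def ray(d,uv,z):
    K=d['camera_matrix'];T=d['cam_to_world']
    r=T[:3,:3]@np.linalg.solve(K,[uv[0],uv[1],1.]); o=T[:3,3]
    return o+r*(z-o[2])/r[2]
def cloud(d):
    K=d['camera_matrix'];T=d['cam_to_world'];h,w=d['depth'].shape
    u,v=np.meshgrid(np.arange(w),np.arange(h)); z=d['depth']
    P=np.stack([(u-K[0,2])/K[0,0]*z,(v-K[1,2])/K[1,1]*z,z],-1)
    return P@T[:3,:3].T+T[:3,3]
def proj(d,p):
    K=d['camera_matrix'];T=d['cam_to_world']
    c=K@(T[:3,:3].T@(np.asarray(p)-T[:3,3])); return c[:2]/c[2]
E
python3 - <<'E'
from h import *
for n in('top','scene'):
    d=grab(n,n+'0'); print(d['cam_to_world'].round(3),d['camera_matrix'].round(1))
o=monitor.get_obs();print(o)
E
```

```text
pics
[[-0.022 -0.998  0.061  0.451]
 [-1.     0.022 -0.009  0.048]
 [ 0.008 -0.062 -0.998  1.201]
 [ 0.     0.     0.     1.   ]] [[361.    0.  254.4]
 [  0.  361.  189.9]
 [  0.    0.    1. ]]
[[ 0.012  0.526 -0.85   1.568]
 [ 1.     0.013  0.023  0.024]
 [ 0.023 -0.85  -0.526  0.761]
 [ 0.     0.     0.     1.   ]] [[403.5   0.  252.9]
 [  0.  403.5 185.9]
 [  0.    0.    1. ]]
{'t': 0.1, 'q': array([-1.39400398e+00,  5.32840165e-02,  1.61417665e+00, -5.78947880e-06,
        1.47597859e+00, -1.18985670e-01]), 'dq': array([ 1.79937005e-05, -2.38296935e-03, -1.31021485e-03, -7.00561382e-04,
        3.17728136e-04, -1.49270158e-03]), 'effort': array([-6.40897397e-04, -3.94902456e+01, -3.71366394e+01, -2.44492994e-04,
        3.87814376e-03, -6.88987129e-06]), 'tool_pos': array([ 0.18208473, -0.59729618,  0.23017826]), 'tool_rot': array([-0.307317  ,  2.06435946, -2.06051088]), 'contact_force': array([-0.61009758, -0.21126249, -0.4078597 ]), 'wrist_torque': array([-4.84448393e-03,  1.93167124e-02, -6.27201150e-05]), 'opening': 0.08532027029021116}
```

View pics/top0.png

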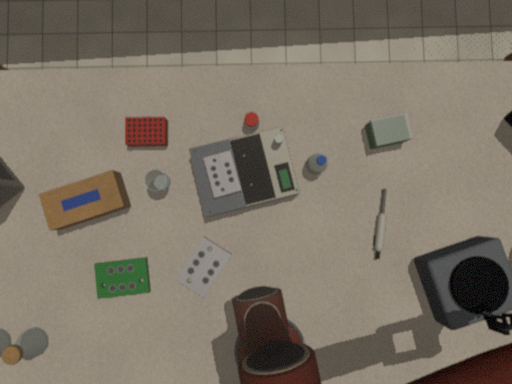

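View pics/scene0.png

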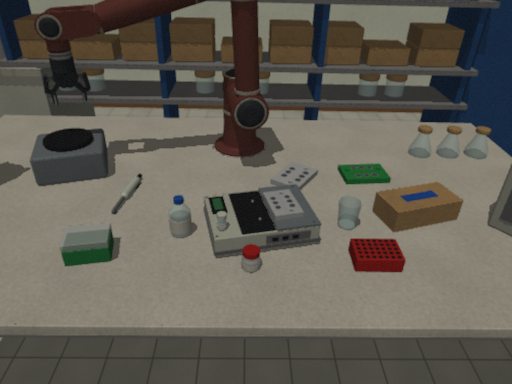

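The shaker is at top (245,172), with the plate on its ledge at (222,174). There is a grey look-alike on the bench at (205,266) and a green one at (122,278). Next I'll enlarge and measure.

```bash
python3 - <<'E'
from h import *
d=dict(np.load('pics/top0.npz'));c=d['frame'][120:225,180:310,::-1]
cv2.imwrite('pics/crop.png',cv2.resize(c,None,fx=5.6,fy=5.6,interpolation=cv2.INTER_CUBIC))
d=dict(np.load('pics/scene0.npz'));c=d['frame'][150:270,190:330,::-1]
cv2.imwrite('pics/crops.png',cv2.resize(c,None,fx=5,fy=5,interpolation=cv2.INTER_CUBIC))
E
```

```text
(no output)
```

View pics/crop.png

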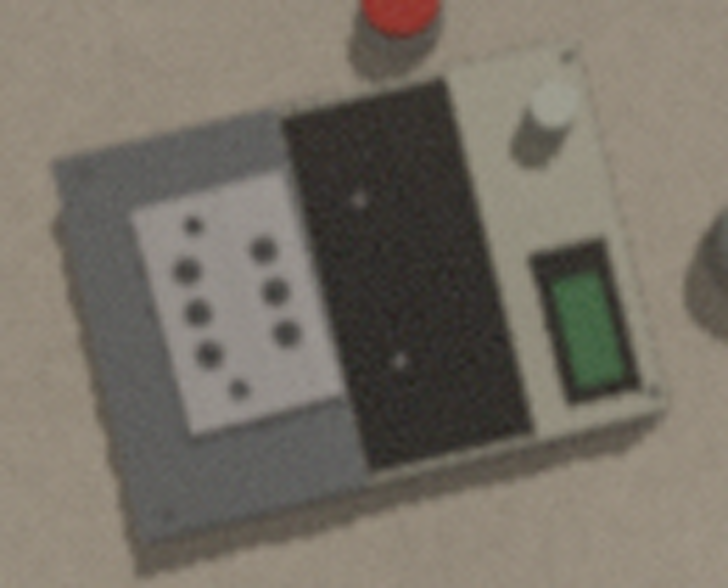

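View pics/crops.png

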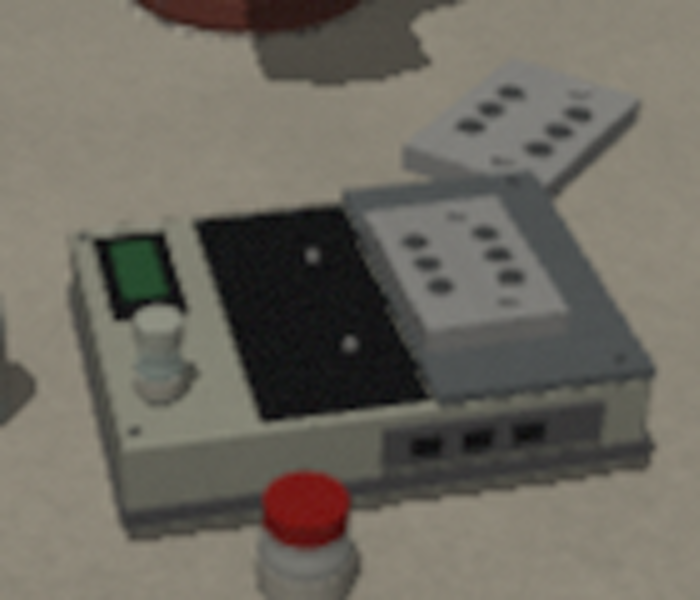

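```bash
cat > meas.py <<'E'
from h import *
def meas(d,pz=0.093,verbose=True):
    f=d['frame'].astype(np.float32); g=cv2.GaussianBlur(f,(3,3),0)
    sub=np.zeros(f.shape[:2],bool); sub[125:220,185:300]=1
    out={}
    return g,sub
E
python3 - <<'E'
from h import *
d=dict(np.load('pics/top0.npz'))
g=cv2.cvtColor(d['frame'],cv2.COLOR_RGB2GRAY)
def cc(mask,x0,y0):
    n,l,s,c=cv2.connectedComponentsWithStats(mask.astype(np.uint8)); k=l[y0,x0]; return l==k
big=lambda m:max(cv2.findContours(m.astype(np.uint8),cv2.RETR_EXTERNAL,cv2.CHAIN_APPROX_NONE)[0],key=cv2.contourArea)
for y,x in((176,212),(176,222),(176,198),(160,255),(145,285)): print((x,y),d['frame'][y,x])
P=cloud(d)
for u,v in((229,165),(222,168),(197,170),(260,175),(281,155),(205,266)): print((u,v),P[v-1:v+2,u-1:u+2].reshape(-1,3).mean(0).round(4))
# deck
m=cc(g<70,255,165); r=cv2.minAreaRect(big(m)); print('deck',r)
for p in cv2.boxPoints(r): print(ray(d,p,.07).round(4))
# pins by blob centroid
def blob(u,v,sgn,R=4,t=None):
    w=g[v-R:v+R+1,u-R:u+R+1].astype(float); b=np.median(w); a=np.clip(sgn*(w-b)-12,0,None)
    yy,xx=np.mgrid[v-R:v+R+1,u-R:u+R+1]; return (a*xx).sum()/a.sum(),(a*yy).sum()/a.sum()
for u,v in((244,155),(251,184)):
    p=blob(u,v,1); print('pin',p,ray(d,p,.0745).round(4))
# plate
m=(g>135)&True
for u,v,z in((229,165,.093),(205,266,.016)):
    mm=cc(g>125,u,v); r=cv2.minAreaRect(big(mm)); print('plate',mm.sum(),r)
    q=[ray(d,p,z) for p in cv2.boxPoints(r)]
    print(np.round(q,4),[np.linalg.norm(q[i]-q[i-1]).round(4) for i in range(4)])
for u,v in((214,160),(222,189)):
    p=blob(u,v,-1,3); print('hole',p,ray(d,p,.093).round(4))
E
```

```text
(212, 176) [129 124 120]
(222, 176) [145 141 134]
(198, 176) [94 94 91]
(255, 160) [45 45 42]
(285, 145) [149 142 128]
(229, 165) [0.5974 0.1141 0.095 ]
(222, 168) [0.5889 0.136  0.0925]
(197, 170) [0.5862 0.2155 0.077 ]
(260, 175) [0.5669 0.0187 0.0706]
(281, 155) [ 0.6288 -0.049   0.0717]
(205, 266) [0.2807 0.2019 0.0213]
deck ((252.0882568359375, 168.85293579101562), (64.75701141357422, 29.831880569458008), 75.96376037597656)
[0.6769 0.1118 0.07  ]
[0.6982 0.0197 0.07  ]
[ 0.4978 -0.0249  0.07  ]
[0.4771 0.0663 0.07  ]
pin (np.float64(243.69387755102042), np.float64(155.19387755102042)) [0.6302 0.0686 0.0745]
pin (np.float64(250.9406779661017), np.float64(183.98305084745763)) [0.5389 0.0478 0.0745]
plate 67187 ((255.50003051757812, 34.99999237060547), (69.99998474121094, 510.99993896484375), 90.0)
[[ 1.1377  0.8281  0.093 ]
 [ 1.1093 -0.7964  0.093 ]
 [ 0.8806 -0.7812  0.093 ]
 [ 0.9113  0.8233  0.093 ]] [np.float64(0.2265), np.float64(1.6247), np.float64(0.2292), np.float64(1.6049)]
plate 123537 ((254.9445037841797, 214.02821350097656), (332.38446044921875, 530.908935546875), 86.24827575683594)
[[ 0.9598  0.9467  0.016 ]
 [ 1.0468 -0.8409  0.016 ]
 [-0.0514 -0.8387  0.016 ]
 [-0.115   0.8523  0.016 ]] [np.float64(1.079), np.float64(1.7897), np.float64(1.0982), np.float64(1.6922)]
hole (np.float64(214.04658385093168), np.float64(159.8975155279503)) [0.6145 0.1601 0.093 ]
hole (np.float64(222.24738675958187), np.float64(189.10452961672473)) [0.5236 0.1363 0.093 ]
```

```bash
python3 - <<'E'
from h import *
from scipy.spatial.transform import Rotation as R
d=dict(np.load('pics/top0.npz'))
g=cv2.cvtColor(d['frame'],cv2.COLOR_RGB2GRAY)
roi=np.zeros_like(g); cv2.fillConvexPoly(roi,np.array([[194,152],[229,143],[245,200],[207,210]]),1)
big=lambda m:max(cv2.findContours(m.astype(np.uint8),cv2.RETR_EXTERNAL,cv2.CHAIN_APPROX_NONE)[0],key=cv2.contourArea)
def show(c,z,t):
    r=cv2.minAreaRect(c);q=np.array([ray(d,p,z) for p in cv2.boxPoints(r)]);
    print(t,r,q.round(4).tolist(),'mid',q.mean(0).round(4),[np.linalg.norm(q[i]-q[i-1]).round(4) for i in range(4)])
for th in(110,116,122): show(big((cv2.GaussianBlur(g,(3,3),0)>th)&(roi>0)),.093,th)
roi[:]=0; roi[232:300,170:240]=1
f=d['frame'].astype(int); sat=f.max(2)-f.min(2)
show(big((cv2.GaussianBlur(sat.astype(np.uint8),(5,5),0)<17)&(roi>0)),.02,'other')
o=monitor.get_obs(); M=R.from_rotvec(o['tool_rot']).as_matrix();print(M.round(3))
yaw=.222;ex=np.array([np.cos(yaw),np.sin(yaw),0]);ey=np.array([-ex[1],ex[0],0])
T=np.stack([-ey,[0,0,-1],ex],1); print('relative turn in tool',R.from_matrix(M.T@T).as_rotvec())
E
```

```text
110 ((221.80679321289062, 173.25747680664062), (41.9655647277832, 28.729114532470703), 74.2913589477539) [[0.6245, 0.1962, 0.093], [0.6469, 0.1104, 0.093], [0.5209, 0.0778, 0.093], [0.4988, 0.1631, 0.093]] mid [0.5728 0.1369 0.093 ] [np.float64(0.13), np.float64(0.0887), np.float64(0.1302), np.float64(0.0881)]
116 ((221.82691955566406, 173.36537170410156), (41.484840393066406, 28.065853118896484), 74.74488067626953) [[0.6241, 0.1946, 0.093], [0.6454, 0.1106, 0.093], [0.5206, 0.0793, 0.093], [0.4997, 0.1628, 0.093]] mid [0.5724 0.1368 0.093 ] [np.float64(0.1285), np.float64(0.0867), np.float64(0.1287), np.float64(0.0861)]
122 ((221.9312286376953, 173.35244750976562), (40.8959846496582, 27.620847702026367), 74.47589111328125) [[0.6232, 0.1936, 0.093], [0.6445, 0.111, 0.093], [0.5216, 0.0796, 0.093], [0.5006, 0.1617, 0.093]] mid [0.5725 0.1365 0.093 ] [np.float64(0.1266), np.float64(0.0853), np.float64(0.1269), np.float64(0.0847)]
other ((203.16221618652344, 266.84027099609375), (34.27421569824219, 52.39905548095703), 32.905242919921875) [[0.2397, 0.3007, 0.02], [0.3786, 0.2072, 0.02], [0.3165, 0.1148, 0.02], [0.1784, 0.2089, 0.02]] mid [0.2783 0.2079 0.02  ] [np.float64(0.1104), np.float64(0.1674), np.float64(0.1113), np.float64(0.167)]
[[-0.957 -0.     0.291]
 [-0.291  0.002 -0.957]
 [-0.    -1.    -0.002]]
relative turn in tool [ 1.31837089e-03 -1.49701730e+00 -1.54497754e-03]
```

>>> servo_tool:
  commands: [0,-0.15,0,0,0,0,0,0,-0.15,0,0,0,0,0,0,-0.15,0,0,0,0,0,0,-0.15,0,0,0,0,0,0,-0.15,0,0,0,0,0,0,-0.15,0,0,0,0,0,0,-0.15,0,0,0,0,0,0,-0.15,0,0,0,0,0,0,-0.15,0,0,0,0,0,0,-0.147,0,0,0,0,0]

```text
t: 1.1
tool_pos: [0.1814, -0.5935, 0.2224]
tool_rot: [-1.3, 1.045, -1.027]
contact_force: [-0.1, -0.1, 0.5]
opening: 0.0
```

```bash
cat > st.py <<'E'
from h import *
from scipy.spatial.transform import Rotation as R
import sys
yaw=.222;ex=np.array([np.cos(yaw),np.sin(yaw),0]);ey=np.array([-ex[1],ex[0],0]);O=np.array([.5828,.0660,0])
def sh(p): p=np.asarray(p)-O; return np.array([p@ex,p@ey,p[2]])*1000
def st(tgt=None):
    o=monitor.get_obs(); M=R.from_rotvec(o['tool_rot']).as_matrix()
    T=np.stack([-ey,[0,0,-1],ex],1)
    print('t',round(o['t'],2),'shaker mm',sh(o['tool_pos']).round(1),'op',round(o['opening'],4))
    f=o['contact_force'];print('F shaker',np.round([f@ex,f@ey,f[2]],1),'turn',R.from_matrix(M.T@T).as_rotvec().round(4),'q6',o['q'][5].round(2))
    if tgt is not None:
        w=O+(tgt[0]*ex+tgt[1]*ey)/1000; w[2]=tgt[2]/1000
        print('tool shift cm',(M.T@(w-o['tool_pos'])*100).round(2))
if __name__=='__main__': st([float(a) for a in sys.argv[1:]] if len(sys.argv)>3 else None)
E
python3 st.py 94 71 200
```

```text
t 1.1 shaker mm [-536.8 -554.9  222.4] op 0.0
F shaker [-0.1 -0.1  0.5] turn [-0.0007  0.0091 -0.0142] q6 -1.63
tool shift cm [-61.98   3.18  63.64]
```

>>> servo_tool:
  commands: [0,0,0,-3.5,-0.1,3.5,0,0,0,0,-3.5,-0.1,3.5,0,0,0,0,-3.5,-0.1,3.5,0,0,0,0,-3.5,-0.1,3.5,0,0,0,0,-3.5,-0.1,3.5,0,0,0,0,-3.5,-0.1,3.5,0,0,0,0,-3.5,-0.1,3.5,0,0,0,0,-3.5,-0.1,3.5,0,0,0,0,-3.5,-0.1,3.5,0,0,0,0,-3.5,-0.1,3.5,0]

```text
t: 2.1
tool_pos: [0.4407, -0.168, 0.2325]
tool_rot: [-1.292, 1.056, -1.028]
contact_force: [-0.0, 0.0, 0.2]
opening: -0.0005
```

```bash
python3 st.py 94 71 200
```

```text
t 2.1 shaker mm [-190.2 -197.   232.5] op -0.0005
F shaker [0.  0.  0.2] turn [ 0.0001 -0.0004 -0.0216] q6 -0.75
tool shift cm [-26.73   3.82  28.41]
```

>>> servo_tool:
  commands: [0,0,0,-3.2,0,3.4,0,0,0,0,-3.2,0,3.4,0,0,0,0,-3.2,0,3.4,0,0,0,0,-3.2,0,3.4,0,0,0,0,-3.2,0,3.4,0,0,0,0,-3.2,0,3.4,0,0,0,0,-3.2,0,3.4,0,0,0,-0.02,-3.2,0,3.4,0]

```text
t: 2.9
tool_pos: [0.6537, 0.1575, 0.2344]
tool_rot: [-1.309, 1.045, -1.042]
contact_force: [0.5, -1.0, 1.1]
opening: 0.0001
```

```bash
python3 st.py 94 71 130
```

```text
t 2.9 shaker mm [ 89.3  73.6 234.4] op 0.0001
F shaker [ 0.3 -1.1  1.1] turn [ 0.0033  0.0017 -0.    ] q6 -0.1
tool shift cm [ 0.26 10.44  0.5 ]
```

>>> servo_tool:
  commands: [0,0,0,0.1,3,0.4,0,0,0,0,0.1,3,0.3,0,0,0,0,0,3,0,0,0,0,0,0,1.5,0,0,0,0,0,0,0,0,0]

```text
t: 3.4
tool_pos: [0.6627, 0.1651, 0.1239]
tool_rot: [-1.313, 1.039, -1.033]
contact_force: [-0.2, -0.2, -0.1]
opening: 0.0001
```

```bash
python3 st.py 94 71 80; python3 - <<'E'
from h import *
for n in('top','scene'):
    d=grab(n,n+'1'); a=(120,225,180,310) if n=='top' else (130,270,180,330)
    c=d['frame'][a[0]:a[1],a[2]:a[3],::-1]; cv2.imwrite(f'pics/c_{n}1.png',cv2.resize(c,None,fx=4,fy=4,interpolation=cv2.INTER_CUBIC))
E
```

```text
t 3.4 shaker mm [ 99.7  79.  123.9] op 0.0001
F shaker [-0.2 -0.2 -0.1] turn [ 0.0036  0.0112 -0.0011] q6 -0.1
tool shift cm [ 0.8   4.39 -0.57]
```

View pics/c_scene1.png

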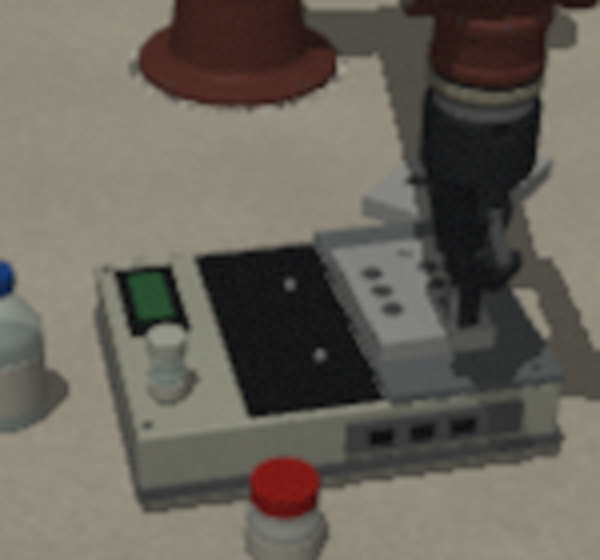

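View pics/c_top1.png

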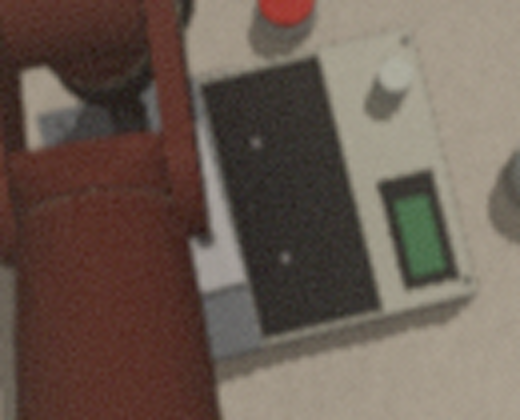

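The arm hides the plate from the top camera. The scene view shows the closed fingers beyond the plate's far short side and above the ledge.

>>> servo_tool:
  commands: [0,0.01,0,0.7,2,-0.1,0,0,0,0,0,1,0,0,0,0,0,0,0.5,0,0,0,0,0,0,0,0,0]

```text
t: 3.9
tool_pos: [0.6698, 0.1583, 0.0999]
tool_rot: [-1.295, 1.035, -1.05]
contact_force: [0.4, 0.0, -1.0]
opening: 0.0002
```

```bash
python3 st.py 80 71 81
```

```text
t 3.9 shaker mm [105.2  70.8  99.9] op 0.0002
F shaker [ 0.4 -0.1 -1. ] turn [-0.0141  0.0001  0.0003] q6 -0.1
tool shift cm [-0.02  1.86 -2.54]
```

>>> servo_tool:
  commands: [0,0,0,0,0,0,0]

```text
t: 4.0
tool_pos: [0.6705, 0.1584, 0.1013]
tool_rot: [-1.293, 1.033, -1.051]
contact_force: [-0.3, -0.8, -0.0]
opening: -0.0001
```

>>> servo_tool:
  commands: [-0.014,0,0,0,0.5,-0.4,0,0,0,0,0,0.5,-0.4,0,0,0,0,0,0,0,0]

```text
t: 4.3
tool_pos: [0.6633, 0.1571, 0.0927]
tool_rot: [-1.303, 1.041, -1.046]
contact_force: [-0.5, -0.0, -0.9]
opening: 0.0002
```

```bash
python3 st.py 80 71 81
```

```text
t 4.3 shaker mm [98.6 71.1 92.7] op 0.0002
F shaker [-0.4  0.1 -0.9] turn [-0.0041  0.0006  0.0006] q6 -0.1
tool shift cm [ 0.01  1.17 -1.86]
```

>>> servo_tool:
  commands: [-0.004,0,0,0,0.6,-0.3,0,0,0,0,0,0.5,0,0,0,0,0,0,0,0,0]

```text
t: 4.6
tool_pos: [0.6597, 0.1564, 0.0806]
tool_rot: [-1.307, 1.044, -1.044]
contact_force: [-0.1, -0.5, -0.2]
opening: 0.0001
```

```bash
python3 st.py 84 71 81
```

```text
t 4.6 shaker mm [95.  71.2 80.6] op 0.0001
F shaker [-0.2 -0.5 -0.2] turn [0.0006 0.0007 0.0006] q6 -0.1
tool shift cm [ 0.02 -0.04 -1.1 ]
```

>>> servo_tool:
  commands: [0,0,0,0,0,-0.4,0,0,0,0,0,0,-0.3,0,0,0,0,0,0,-0.2,0,0,0,0,0,0,0,0]

```text
t: 5.0
tool_pos: [0.6501, 0.1542, 0.0804]
tool_rot: [-1.308, 1.044, -1.044]
contact_force: [-0.4, -1.1, 0.1]
opening: 0.0002
```

```bash
python3 st.py 84 71 81
```

```text
t 5.0 shaker mm [85.1 71.2 80.4] op 0.0002
F shaker [-0.6 -1.   0.1] turn [0.001  0.0007 0.0005] q6 -0.1
tool shift cm [ 0.02 -0.06 -0.11]
```

>>> servo_tool:
  commands: [0,0,0,0,0,-0.2,0]

```text
t: 5.1
tool_pos: [0.6483, 0.1538, 0.0807]
tool_rot: [-1.307, 1.044, -1.044]
contact_force: [-0.7, -0.3, -0.0]
opening: -0.0
```

>>> servo_tool:
  commands: [0,0,0,0,0,-0.2,0]

```text
t: 5.2
tool_pos: [0.6464, 0.1533, 0.0809]
tool_rot: [-1.307, 1.043, -1.044]
contact_force: [1.7, 0.2, 0.3]
opening: -0.0
```

```bash
python3 st.py 84 71 81
```

```text
t 5.2 shaker mm [81.2 71.2 80.9] op -0.0
F shaker [ 1.7 -0.1  0.3] turn [-0.      0.0008  0.0007] q6 -0.1
tool shift cm [ 0.02 -0.01  0.28]
```

>>> servo_tool:
  commands: [0,0,0,0,0,-0.15,0,0,0,0,0,0,-0.15,0]

```text
t: 5.4
tool_pos: [0.6438, 0.1526, 0.0812]
tool_rot: [-1.305, 1.042, -1.045]
contact_force: [1.0, -0.5, -0.8]
opening: 0.0003
```

```bash
python3 st.py 76.5 71 81
```

```text
t 5.4 shaker mm [78.6 71.1 81.2] op 0.0003
F shaker [ 0.9 -0.7 -0.8] turn [-0.0019  0.0007  0.0008] q6 -0.1
tool shift cm [ 0.01  0.02 -0.21]
```

>>> servo_tool:
  commands: [0,0,0,0,0,-0.15,0,0,0,0,0,0,-0.05,0,0,0,0,0,0,0,0]

```text
t: 5.7
tool_pos: [0.6418, 0.1522, 0.0813]
tool_rot: [-1.305, 1.041, -1.045]
contact_force: [1.2, 0.4, -1.0]
opening: 0.0002
```

```bash
python3 st.py 76.5 71 81
```

```text
t 5.7 shaker mm [76.6 71.1 81.3] op 0.0002
F shaker [ 1.3  0.1 -1. ] turn [-0.0027  0.0007  0.0008] q6 -0.1
tool shift cm [ 0.01  0.03 -0.01]
```

>>> servo_tool:
  commands: [0,0,0,0,0,1,0,0,0,0,0,-3,0.5,0,0,0,0,0,-4,0,0,0,0,0,0,-4,0,1,0,0,0,-4,0,-3,1,0,0,0,-4,0,-3,1,0,0,0,-4,0,-3,1,0,0,0,-4,0,0,1,0,0,0,-3,0,0,1,0,0,0,0,0,0,1]

```text
t: 6.7
tool_pos: [0.5267, 0.3266, 0.1967]
tool_rot: [-1.304, 1.048, -1.046]
contact_force: [-0.1, 0.6, 0.1]
opening: 0.0855
```

```bash
python3 st.py 0 140 180; cat > mp.py <<'E'
from st import *
def mp(tag,pz=.093,roi_poly=((194,152),(229,143),(245,200),(207,210)),holes=True):
    d=grab('top',tag)
    g=cv2.cvtColor(d['frame'],cv2.COLOR_RGB2GRAY); b=cv2.GaussianBlur(g,(3,3),0)
    roi=np.zeros_like(g); cv2.fillConvexPoly(roi,np.array(roi_poly),1)
    for th in(112,120):
        c=max(cv2.findContours(((b>th)&(roi>0)).astype(np.uint8),cv2.RETR_EXTERNAL,cv2.CHAIN_APPROX_NONE)[0],key=cv2.contourArea)
        r=cv2.minAreaRect(c);q=np.array([ray(d,p,pz) for p in cv2.boxPoints(r)])
        e=[q[i]-q[i-1] for i in range(4)]; L=max(e,key=np.linalg.norm); L=L*np.sign(L[0])
        print(th,'mid sh',sh(q.mean(0)).round(1),'sizes',[round(np.linalg.norm(x)*1000) for x in e[:2]],'yaw rel',round(np.arctan2(L[1],L[0])-yaw,3))
    c=d['frame'][110:235,160:310,::-1]; cv2.imwrite(f'pics/c_{tag}.png',cv2.resize(c,None,fx=5,fy=4.8,interpolation=cv2.INTER_CUBIC))
    return d,g
E
python3 -c "
from mp import *
mp('top2')"
```

```text
t 6.7 shaker mm [  2.6 266.6 196.7] op 0.0855
F shaker [0.  0.7 0.1] turn [ 0.0001 -0.0037 -0.0012] q6 0.22
tool shift cm [12.66  1.65 -0.22]
112 mid sh [ 1.1 71.7 93. ] sizes [132, 91] yaw rel 0.023
120 mid sh [ 1.1 71.9 93. ] sizes [130, 88] yaw rel 0.015
```

View pics/c_top2.png

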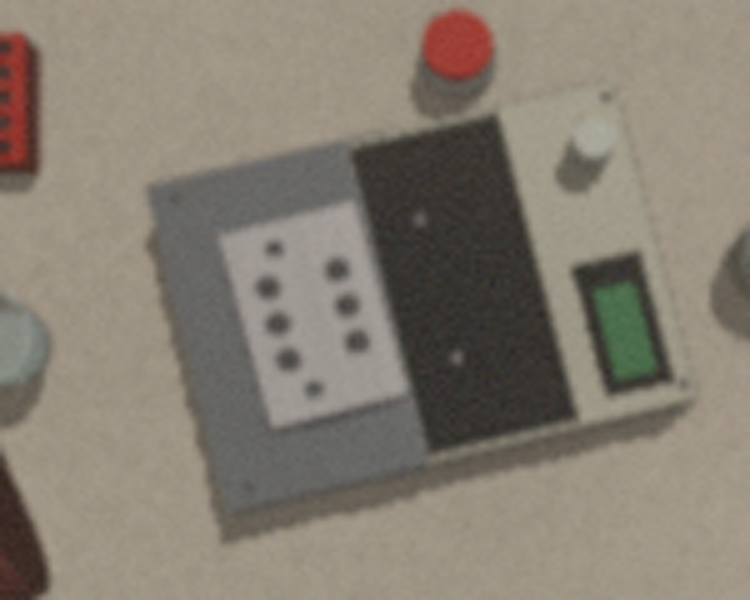

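The view is clear. The plate is at crop (315,315), nearly square to the shaker. Next, holes against pins.

```bash
cat > hp.py <<'E'
from st import *
def blob(g,u,v,sgn,R=4):
    u,v=int(round(u)),int(round(v))
    for _ in range(2):
        w=g[v-R:v+R+1,u-R:u+R+1].astype(float); b=np.median(w); a=np.clip(sgn*(w-b)-12,0,None)
        yy,xx=np.mgrid[v-R:v+R+1,u-R:u+R+1]; p=(a*xx).sum()/a.sum(),(a*yy).sum()/a.sum(); u,v=int(round(p[0])),int(round(p[1]))
    return p
def hp(tags,pts,z,pinpts=((243.7,155.2),(251,184))):
    for t in tags:
        d=dict(np.load(f'pics/{t}.npz')); g=cv2.cvtColor(d['frame'],cv2.COLOR_RGB2GRAY)
        h=[sh(ray(d,blob(g,*p,-1,3),z)) for p in pts]; q=[sh(ray(d,blob(g,*p,1,4),.0745)) for p in pinpts]
        print(t,'holes',np.round(h,1).tolist(),'mid',np.mean(h,0).round(1),'yaw',round((h[0]-h[1])[1]/94,3))
        print('  pins',np.round(q,1).tolist(),'mid',np.mean(q,0).round(1),'yaw',round((q[0]-q[1])[1]/94,3))
E
python3 -c "
from hp import *
for i in range(3): grab('top',f'a{i}')
pts=[(160+275/5,110+248/4.8),(160+314/5,110+388/4.8)]
hp(['top2','a0','a1','a2'],pts,.093)
hp(['top0'],[(214,160),(222,189)],.093)"
```

```text
top2 holes [[47.0, 84.8, 93.0], [-46.9, 82.5, 93.0]] mid [ 0.1 83.7 93. ] yaw 0.025
  pins [[47.0, -7.3, 74.5], [-47.0, -8.0, 74.5]] mid [ 0.  -7.7 74.5] yaw 0.007
a0 holes [[47.1, 84.9, 93.0], [-46.8, 82.5, 93.0]] mid [ 0.2 83.7 93. ] yaw 0.026
  pins [[46.8, -7.4, 74.5], [-46.9, -8.1, 74.5]] mid [-0.1 -7.8 74.5] yaw 0.007
a1 holes [[47.0, 84.8, 93.0], [-46.9, 82.4, 93.0]] mid [ 0.1 83.6 93. ] yaw 0.025
  pins [[46.9, -7.9, 74.5], [-46.9, -7.9, 74.5]] mid [-0.  -7.9 74.5] yaw 0.0
a2 holes [[47.0, 84.8, 93.0], [-46.9, 82.4, 93.0]] mid [ 0.  83.6 93. ] yaw 0.026
  pins [[46.9, -7.4, 74.5], [-46.9, -7.9, 74.5]] mid [ 0.  -7.7 74.5] yaw 0.005
top0 holes [[51.7, 84.8, 93.0], [-42.3, 81.7, 93.0]] mid [ 4.7 83.2 93. ] yaw 0.034
  pins [[46.8, -7.9, 74.5], [-46.8, -8.1, 74.5]] mid [-0.  -8.  74.5] yaw 0.002
```

>>> servo_tool:
  commands: [0,-0.003,0,3,0,0,1,0,0,0,3.5,0,-0.2,1,0,0,0,3.5,1,0,1,0,0,0,2.5,2,0,1,0,0,0,0.3,2,0,1,0,0,0,0,2,0,1,0,0,0,0,1,0,1,0,0,0,0,0,0,1]

```text
t: 7.7
tool_pos: [0.5599, 0.1819, 0.1156]
tool_rot: [-1.297, 1.057, -1.063]
contact_force: [0.6, 1.2, 0.3]
opening: 0.0851
```

```bash
python3 st.py 0 137 82
```

```text
t 7.7 shaker mm [  3.2 118.1 115.6] op 0.0851
F shaker [0.9 1.  0.3] turn [-0.003  -0.0208  0.0022] q6 -0.01
tool shift cm [-1.89  3.35 -0.37]
```

>>> servo_tool:
  commands: [0,-0.015,0,-1,0,-0.2,1,0,0,0,-0.9,0,-0.1,1,0,0,0,0,0,0,1]

```text
t: 8.0
tool_pos: [0.5539, 0.2012, 0.1179]
tool_rot: [-1.3, 1.043, -1.052]
contact_force: [0.6, -0.3, 0.7]
opening: 0.0853
```

```bash
python3 st.py 0 137 82; python3 - <<'E'
from h import *
d=grab('scene','scene2'); c=d['frame'][130:270,180:340,::-1]; cv2.imwrite('pics/c_scene2.png',cv2.resize(c,None,fx=4.5,fy=4.2,interpolation=cv2.INTER_CUBIC))
E
```

```text
t 8.0 shaker mm [  1.6 138.3 117.9] op 0.0853
F shaker [ 0.5 -0.4  0.7] turn [-0.0059 -0.0055  0.0019] q6 0.01
tool shift cm [ 0.12  3.59 -0.18]
```

View pics/c_scene2.png

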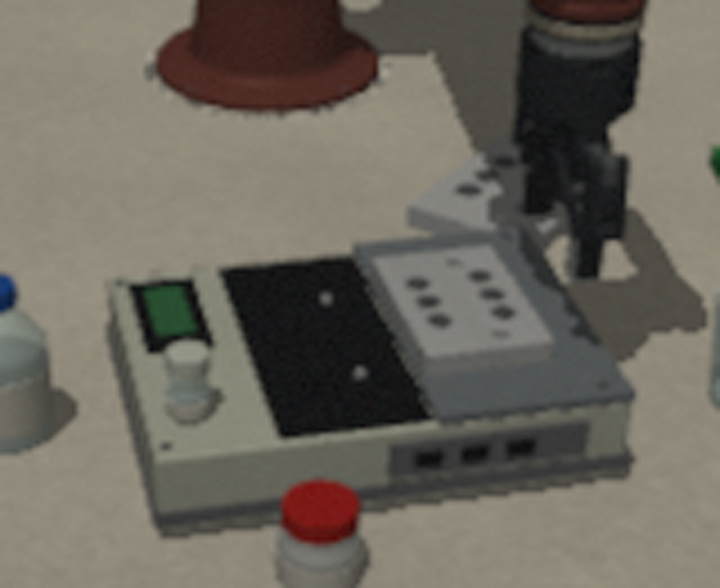

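The open fingers hang behind the plate, near crop (585,250). I'll lower them and probe the ledge gently.

>>> servo_tool:
  commands: [-0.004,-0.005,0,0.1,1.5,-0.1,1,0,0,0,0,1.5,0,1,0,0,0,0,0.5,0,1,0,0,0,0,0,0,1]

```text
t: 8.45
tool_pos: [0.5536, 0.2005, 0.0808]
tool_rot: [-1.306, 1.039, -1.046]
contact_force: [-0.2, -0.1, -0.6]
opening: 0.0855
```

```bash
python3 st.py 0 136 78
```

```text
t 8.45 shaker mm [  1.2 137.6  80.8] op 0.0855
F shaker [-0.2 -0.1 -0.6] turn [-0.0033  0.0016  0.0025] q6 -0.0
tool shift cm [ 0.16  0.28 -0.12]
```

>>> servo_tool:
  commands: [-0.003,0.002,0,0.1,0.3,-0.1,1,0,0,0,0,0.2,0,1]

```text
t: 8.65
tool_pos: [0.5527, 0.1989, 0.0749]
tool_rot: [-1.308, 1.044, -1.046]
contact_force: [-0.3, 0.1, -0.7]
opening: 0.0854
```

>>> servo_tool:
  commands: [0,0,0,0,0.2,0,1,0,0,0,0,0.2,0,1]

```text
t: 8.85
tool_pos: [0.553, 0.1988, 0.071]
tool_rot: [-1.307, 1.044, -1.047]
contact_force: [0.6, 0.7, -0.2]
opening: 0.0854
```

>>> servo_tool:
  commands: [0,0,0,0,0.2,0,1,0,0,0,0,0.2,0,1]

```text
t: 9.05
tool_pos: [0.5534, 0.1988, 0.0672]
tool_rot: [-1.306, 1.043, -1.047]
contact_force: [0.5, 0.7, -0.1]
opening: 0.0853
```

```bash
python3 st.py 0 136 66
```

```text
t 9.05 shaker mm [  0.6 136.   67.2] op 0.0853
F shaker [ 0.7  0.6 -0.1] turn [-0.0009 -0.0013  0.0026] q6 -0.0
tool shift cm [ 0.    0.12 -0.06]
```

>>> servo_tool:
  commands: [0,0,0,0,0.1,0,1,0,0,0,0,0.1,0,1]

```text
t: 9.25
tool_pos: [0.5535, 0.1988, 0.065]
tool_rot: [-1.306, 1.043, -1.047]
contact_force: [0.4, -0.5, -0.0]
opening: 0.0851
```

>>> servo_tool:
  commands: [0,0,0,0,0.1,0,1]

```text
t: 9.35
tool_pos: [0.5535, 0.1988, 0.064]
tool_rot: [-1.306, 1.043, -1.047]
contact_force: [-0.8, -0.2, 0.0]
opening: 0.0855
```

>>> servo_tool:
  commands: [0,0,0,0,0.1,0,1]

```text
t: 9.45
tool_pos: [0.5536, 0.1989, 0.0638]
tool_rot: [-1.307, 1.043, -1.047]
contact_force: [-4.1, -1.0, 10.4]
opening: 0.0854
```

>>> servo_tool:
  commands: [0,0,0,0,-0.2,0,1,0,0,0,0.3,0,0,1,0,0,0,0.2,0,0,1]

```text
t: 9.75
tool_pos: [0.555, 0.194, 0.0662]
tool_rot: [-1.306, 1.042, -1.047]
contact_force: [-0.9, 0.2, 0.7]
opening: 0.0855
```

```bash
python3 st.py 0 126 65.5
```

```text
t 9.75 shaker mm [  1.1 131.   66.2] op 0.0855
F shaker [-0.9  0.5  0.7] turn [-0.0016 -0.0006  0.0026] q6 -0.01
tool shift cm [ 0.5   0.07 -0.11]
```

>>> servo_tool:
  commands: [0,0,0,0.2,0,0,1]

```text
t: 9.85
tool_pos: [0.5555, 0.1918, 0.0662]
tool_rot: [-1.306, 1.042, -1.047]
contact_force: [0.2, 2.6, -0.2]
opening: 0.0851
```

>>> servo_tool:
  commands: [0,0,0,0.2,0,0,1]

```text
t: 9.95
tool_pos: [0.5561, 0.1899, 0.0661]
tool_rot: [-1.305, 1.042, -1.047]
contact_force: [0.8, 1.1, 0.3]
opening: 0.0852
```

```bash
python3 st.py 0 126 65.5
```

```text
t 9.95 shaker mm [  1.2 126.8  66.1] op 0.0852
F shaker [1.  0.9 0.3] turn [-0.0022 -0.0007  0.0021] q6 -0.02
tool shift cm [ 0.08  0.06 -0.12]
```

>>> servo_tool:
  commands: [-0.002,-0.003,0,0.3,0.05,-0.01,1,0,0,0,0.4,0,-0.01,1,0,0,0,0.4,0,-0.01,1,0,0,0,0.4,0,-0.01,1,0,0,0,0.4,0,-0.01,1]

```text
t: 10.45
tool_pos: [0.56, 0.1707, 0.0658]
tool_rot: [-1.307, 1.042, -1.042]
contact_force: [-0.1, 2.2, 1.5]
opening: 0.0854
```

```bash
python3 st.py 0 60 65.5
```

```text
t 10.45 shaker mm [  0.8 107.2  65.8] op 0.0854
F shaker [0.4 2.2 1.5] turn [-0.0002  0.0025  0.0001] q6 -0.06
tool shift cm [ 4.72  0.03 -0.09]
```

>>> servo_tool:
  commands: [0,0,0,0.4,0,-0.01,1,0,0,0,0.4,0,-0.01,1,0,0,0,0.4,0,-0.01,1,0,0,0,0.4,0,-0.01,1,0,0,0,0.4,0,-0.01,1,0,0,0,0.4,0,-0.01,1]

```text
t: 11.05
tool_pos: [0.5652, 0.1449, 0.0658]
tool_rot: [-1.307, 1.042, -1.043]
contact_force: [-0.0, 1.7, 0.7]
opening: 0.0852
```

```bash
python3 st.py 0 60 65.5; python3 - <<'E'
from h import *
d=grab('scene','scene3'); c=d['frame'][130:270,180:340,::-1]; cv2.imwrite('pics/c_scene3.png',cv2.resize(c,None,fx=4.5,fy=4.2,interpolation=cv2.INTER_CUBIC))
d=grab('top','top3'); c=d['frame'][110:235,160:310,::-1]; cv2.imwrite('pics/c_top3.png',cv2.resize(c,None,fx=5,fy=4.8,interpolation=cv2.INTER_CUBIC))
E
```

```text
t 11.05 shaker mm [ 0.2 80.8 65.8] op 0.0852
F shaker [0.4 1.7 0.7] turn [-0.0001  0.0021 -0.    ] q6 -0.1
tool shift cm [ 2.08  0.03 -0.02]
```

View pics/c_scene3.png

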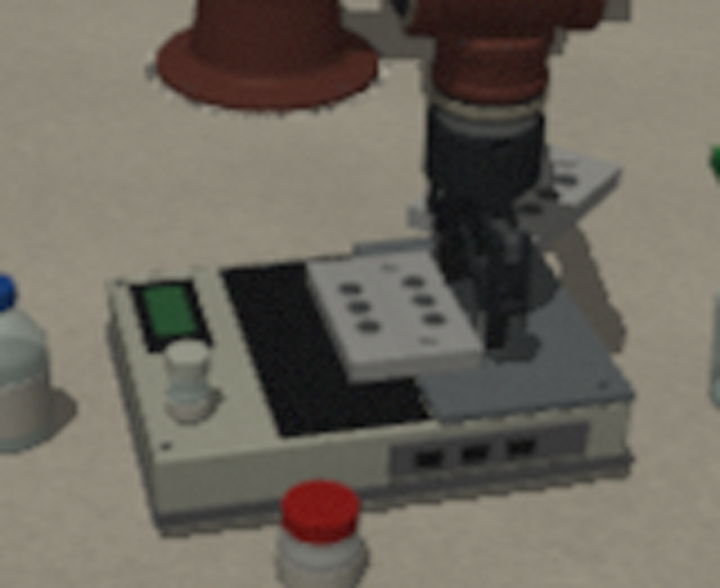

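View pics/c_top3.png

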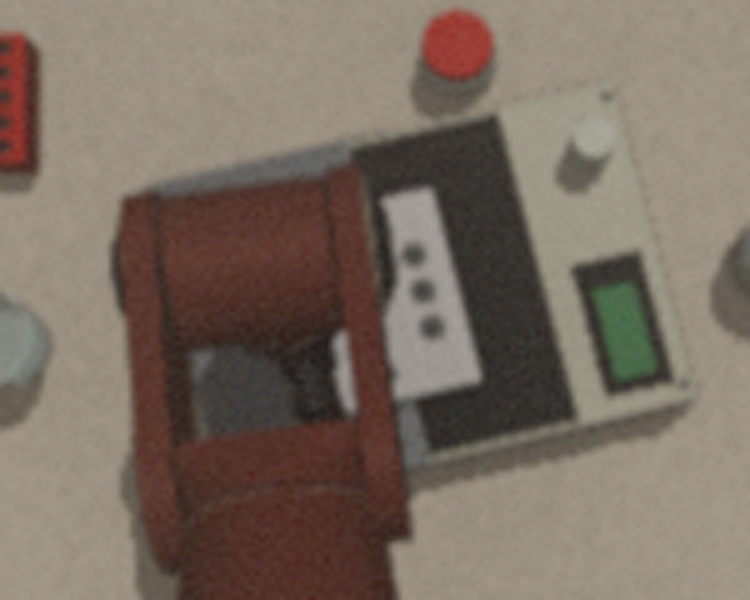

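>>> servo_tool:
  commands: [0,0,0,0.4,0,0,1,0,0,0,0.4,0,0,1,0,0,0,0.4,0,0,1,0,0,0,0.4,0,0,1,0,0,0,0.4,0,0,1,0,0,0,0.4,0,0,1]

```text
t: 11.75
tool_pos: [0.5703, 0.1196, 0.0651]
tool_rot: [-1.308, 1.043, -1.042]
contact_force: [-0.0, 1.8, 0.7]
opening: 0.0853
```

```bash
python3 st.py 0 46 65.5; python3 - <<'E'
from h import *
d=grab('scene','scene4'); c=d['frame'][130:270,180:340,::-1]; cv2.imwrite('pics/c_scene4.png',cv2.resize(c,None,fx=4.5,fy=4.2,interpolation=cv2.INTER_CUBIC))
E
```

```text
t 11.75 shaker mm [-0.4 55.  65.1] op 0.0853
F shaker [0.4 1.8 0.7] turn [0.0012 0.0023 0.0003] q6 -0.14
tool shift cm [ 0.9  -0.04  0.03]
```

View pics/c_scene4.png

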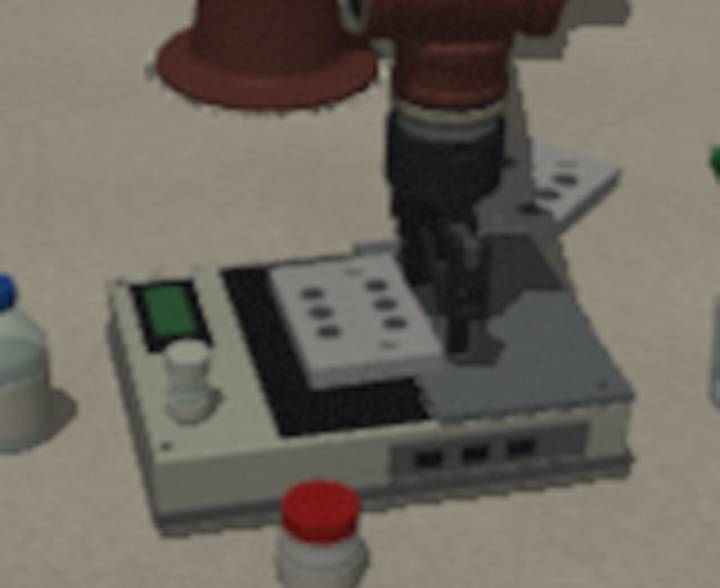

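The plate now spans the step and lies level. I'll back off to check sideways alignment from the top.

>>> servo_tool:
  commands: [0,0,0,-1,0,0,1,0,0,0,-1,-3,0,1,0,0,0,-3,-4,0,1,0,0,0,-4,-3,0,1,0,0,0,-4,0,0,1,0,0,0,-4,0,0,1,0,0,0,-3,0,0,1,0,0,0,0,0,0,1]

```text
t: 12.6
tool_pos: [0.5239, 0.3228, 0.1694]
tool_rot: [-1.306, 1.045, -1.046]
contact_force: [-0.5, -0.5, -0.0]
opening: 0.0852
```

```bash
python3 -c "
from mp import *
st([0,75,100]);mp('top4',roi_poly=((211,140),(262,140),(265,205),(227,200)))"
```

```text
t 12.6 shaker mm [ -0.9 263.5 169.4] op 0.0852
F shaker [-0.6 -0.4 -0. ] turn [ 0.0003 -0.0016  0.0011] q6 0.21
tool shift cm [18.84  6.96  0.12]
112 mid sh [-1.3 -1.2 93. ] sizes [132, 89] yaw rel -0.015
120 mid sh [-1.2 -1.2 93. ] sizes [130, 86] yaw rel -0.001
```

View pics/c_top4.png

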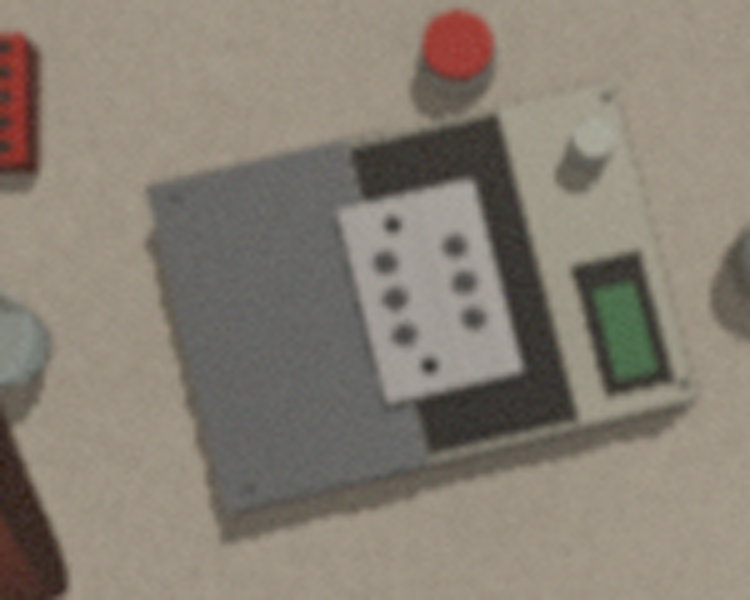

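```bash
cat > hh.py <<'E'
from hp import *
def hh(tags,pts,z):
    for t in tags:
        d=dict(np.load(f'pics/{t}.npz')); g=cv2.cvtColor(d['frame'],cv2.COLOR_RGB2GRAY)
        h=[sh(ray(d,blob(g,*p,-1,3),z)) for p in pts]
        print(t,np.round(h,1).tolist(),'mid',np.mean(h,0).round(1),'yaw',round((h[0]-h[1])[1]/94,3))
E
python3 -c "
from hh import *
grab('top','b0');grab('top','b1')
hh(['top4','b0','b1'],[(160+392/5,110+224/4.8),(160+429/5,110+366/4.8)],.093)"
```

```text
top4 [[44.5, 10.3, 93.0], [-49.3, 10.0, 93.0]] mid [-2.4 10.1 93. ] yaw 0.003
b0 [[44.5, 10.3, 93.0], [-49.3, 10.0, 93.0]] mid [-2.4 10.1 93. ] yaw 0.003
b1 [[44.4, 10.3, 93.0], [-49.3, 10.0, 93.0]] mid [-2.4 10.2 93. ] yaw 0.004
```

The holes sit 2.4 mm to -x of the pins, and yaw is good. I'll nudge the plate back from its -x side before the last push.

>>> servo_tool:
  commands: [0,0,0,3.3,0,-1.2,0,0,0,0,3.3,0,-1.2,0,0,0,0,3.3,0,-1.2,0,0,0,0,3.3,0,-1.2,0,0,0,0,3.3,0,-1.2,0,0,0,0,3.3,0,-1.2,0,0,0,0,3,0,-1,0,0,0,0,2,0,-1,0,0,0,0,0,0,0,0]

```text
t: 13.65
tool_pos: [0.4848, 0.037, 0.1674]
tool_rot: [-1.306, 1.058, -1.063]
contact_force: [0.5, 0.3, -0.8]
opening: -0.0
```

```bash
python3 st.py -90 0 80
```

```text
t 13.65 shaker mm [-102.    -6.7  167.4] op -0.0
F shaker [ 0.6  0.2 -0.8] turn [ 0.0044 -0.0204  0.0076] q6 -0.27
tool shift cm [-0.76  8.73  1.22]
```

>>> servo_tool:
  commands: [0.004,-0.018,0.008,-0.6,2.5,0.6,0,0,0,0,0,2.5,0.3,0,0,0,0,0,2.2,0,0,0,0,0,0,0.8,0,0,0,0,0,0,0,0,0]

```text
t: 14.15
tool_pos: [0.4938, 0.0425, 0.0862]
tool_rot: [-1.299, 1.049, -1.053]
contact_force: [-1.0, 0.2, 0.4]
opening: 0.0001
```

```bash
python3 st.py -84 -1 79.5
```

```text
t 14.15 shaker mm [-92.   -3.3  86.2] op 0.0001
F shaker [-0.9  0.4  0.4] turn [-0.0037 -0.0101 -0.0003] q6 -0.28
tool shift cm [-0.24  0.67  0.8 ]
```

>>> servo_tool:
  commands: [-0.003,-0.008,0,-0.2,0.4,0.3,0,0,0,0,0,0.3,0.3,0,0,0,0,0,0,0,0]

```text
t: 14.45
tool_pos: [0.5013, 0.0462, 0.0812]
tool_rot: [-1.302, 1.042, -1.047]
contact_force: [-0.4, 0.5, 0.2]
opening: -0.0001
```

```bash
python3 st.py -79 -1 79.5
```

```text
t 14.45 shaker mm [-83.8  -1.4  81.2] op -0.0001
F shaker [-0.3  0.5  0.2] turn [-0.0041 -0.0014  0.0005] q6 -0.28
tool shift cm [-0.04  0.17  0.48]
```

>>> servo_tool:
  commands: [-0.002,0,0,0,0.1,0.2,0,0,0,0,0,0,0.2,0]

```text
t: 14.65
tool_pos: [0.506, 0.0472, 0.0813]
tool_rot: [-1.304, 1.043, -1.047]
contact_force: [-1.3, -0.4, -0.8]
opening: 0.0001
```

>>> servo_tool:
  commands: [0,0,0,0,0,0.1,0]

```text
t: 14.75
tool_pos: [0.507, 0.0474, 0.0814]
tool_rot: [-1.304, 1.043, -1.047]
contact_force: [-1.4, -0.3, -1.4]
opening: 0.0001
```

```bash
python3 st.py -76.4 -1 79.5
```

```text
t 14.75 shaker mm [-78.   -1.4  81.4] op 0.0001
F shaker [-1.4  0.  -1.4] turn [-0.0025 -0.0011  0.0011] q6 -0.27
tool shift cm [-0.04  0.19  0.16]
```

>>> servo_tool:
  commands: [0,0,0,0,0,0.1,0,0,0,0,0,0,0.05,0,0,0,0,0,0,0,0]

```text
t: 15.05
tool_pos: [0.5083, 0.0477, 0.0814]
tool_rot: [-1.305, 1.043, -1.046]
contact_force: [-0.9, 0.2, 0.2]
opening: 0.0001
```

```bash
python3 st.py -76.4 -1 79.5
```

```text
t 15.05 shaker mm [-76.7  -1.5  81.4] op 0.0001
F shaker [-0.9  0.4  0.2] turn [-0.0014 -0.0011  0.001 ] q6 -0.27
tool shift cm [-0.05  0.19  0.03]
```

>>> servo_tool:
  commands: [0,0,0,0,0,-1.5,0,0,0,0,0,-4,-0.5,0,0,0,0,-2,-4,0,0,0,0,0,-4,0,1,0.5,0,0,0,-4,0,2,1,0,0,0,-4,0,2,1,0,0,0,-4,0,2,1,0,0,0,-4,0,2,1,0,0,0,-4,0,0,1,0,0,0,0,0,0,1]

```text
t: 16.05
tool_pos: [0.5255, 0.3281, 0.1698]
tool_rot: [-1.286, 1.038, -1.055]
contact_force: [-0.1, -0.8, -0.3]
opening: 0.0849
```

```bash
python3 -c "
from hh import *
st([0,80,100]);grab('top','e0');grab('top','e1')
hh(['e0','e1'],[(160+392/5,110+224/4.8),(160+429/5,110+366/4.8)],.093)"
```

```text
t 16.05 shaker mm [  1.9 268.3 169.8] op 0.0849
F shaker [-0.3 -0.8 -0.3] turn [-0.0196 -0.0071 -0.0026] q6 0.22
tool shift cm [18.85  6.93 -0.19]
e0 [[48.4, 10.4, 93.0], [-45.9, 9.9, 93.0]] mid [ 1.2 10.1 93. ] yaw 0.005
e1 [[48.5, 10.6, 93.0], [-45.9, 9.9, 93.0]] mid [ 1.3 10.2 93. ] yaw 0.007
```

>>> servo_tool:
  commands: [-0.015,-0.005,-0.002,3.5,0,0,1,0,0,0,3.5,0,0,1,0,0,0,3.5,1,0,1,0,0,0,3.5,2,0,1,0,0,0,2.5,2,0,1,0,0,0,0.5,1,0,1,0,0,0,0,0,0,1,0,0,0,0,0,0,1]

```text
t: 16.95
tool_pos: [0.5654, 0.1441, 0.1107]
tool_rot: [-1.294, 1.047, -1.061]
contact_force: [0.1, 0.5, 0.9]
opening: 0.0853
```

```bash
python3 st.py 0 66 66
```

```text
t 16.95 shaker mm [  0.2  80.  110.7] op 0.0853
F shaker [0.3 0.5 0.9] turn [-0.0105 -0.0146  0.0029] q6 -0.08
tool shift cm [ 1.39  4.48 -0.05]
```

>>> servo_tool:
  commands: [-0.01,-0.015,0.003,0.5,2,0.05,1,0,0,0,0,1.5,0,1,0,0,0,0,0.5,0,1,0,0,0,0,0,0,1]

```text
t: 17.35
tool_pos: [0.5691, 0.1426, 0.0734]
tool_rot: [-1.301, 1.037, -1.044]
contact_force: [-0.7, 0.3, 0.9]
opening: 0.0855
```

```bash
python3 st.py 1 66 65.8
```

```text
t 17.35 shaker mm [ 3.5 77.8 73.4] op 0.0855
F shaker [-0.6  0.4  0.9] turn [-0.0072  0.0038 -0.0005] q6 -0.11
tool shift cm [ 1.18  0.76 -0.26]
```

>>> servo_tool:
  commands: [-0.005,0,0,0.5,0.5,-0.15,1,0,0,0,0.3,0.2,-0.1,1,0,0,0,0,0,0,1]

```text
t: 17.65
tool_pos: [0.5692, 0.135, 0.0676]
tool_rot: [-1.304, 1.037, -1.042]
contact_force: [-0.4, 0.3, 0.3]
opening: 0.0857
```

```bash
python3 st.py 1 60 65.8
```

```text
t 17.65 shaker mm [ 2.  70.3 67.6] op 0.0857
F shaker [-0.3  0.4  0.3] turn [-0.0045  0.0054 -0.0002] q6 -0.12
tool shift cm [ 1.03  0.18 -0.1 ]
```

>>> servo_tool:
  commands: [-0.004,0.003,0,0.5,0.15,-0.08,1,0,0,0,0.4,0,0,1,0,0,0,0.2,0,0,1,0,0,0,0,0,0,1]

```text
t: 18.05
tool_pos: [0.5718, 0.1228, 0.067]
tool_rot: [-1.305, 1.042, -1.044]
contact_force: [0.1, -0.2, 0.1]
opening: 0.0854
```

```bash
python3 st.py 0 38 65.8
```

```text
t 18.05 shaker mm [ 1.8 57.8 67. ] op 0.0854
F shaker [ 0.  -0.2  0.1] turn [-0.0019  0.0015  0.0001] q6 -0.14
tool shift cm [ 1.98  0.12 -0.18]
```

>>> servo_tool:
  commands: [-0.002,0,0,0.2,0.1,0,1,0,0,0,0.3,0,-0.02,1,0,0,0,0.3,0,-0.02,1,0,0,0,0.3,0,-0.02,1]

```text
t: 18.45
tool_pos: [0.5737, 0.1122, 0.0661]
tool_rot: [-1.306, 1.044, -1.041]
contact_force: [-0.7, 1.7, 0.4]
opening: 0.0853
```

```bash
python3 st.py 0 38 65.8; python3 - <<'E'
from h import *
d=grab('scene','scene5'); c=d['frame'][130:270,180:340,::-1]; cv2.imwrite('pics/c_scene5.png',cv2.resize(c,None,fx=4.5,fy=4.2,interpolation=cv2.INTER_CUBIC))
E
```

```text
t 18.45 shaker mm [ 1.3 47.1 66.1] op 0.0853
F shaker [-0.3  1.8  0.4] turn [-0.      0.0018 -0.0018] q6 -0.16
tool shift cm [ 0.91  0.03 -0.13]
```

View pics/c_scene5.png

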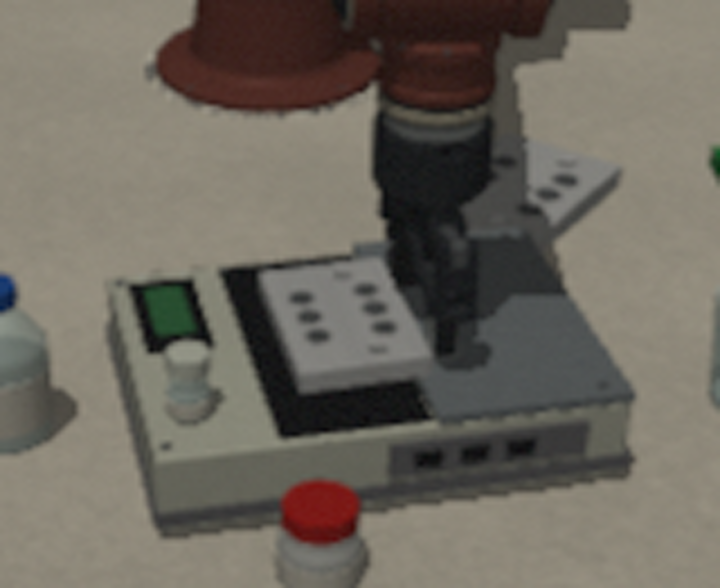

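>>> servo_tool:
  commands: [0,0,0,0.25,0.05,-0.04,1,0,0,0,0.2,0.02,-0.04,1]

```text
t: 18.7
tool_pos: [0.5743, 0.1072, 0.0657]
tool_rot: [-1.305, 1.043, -1.042]
contact_force: [0.1, 1.3, 0.5]
opening: 0.0852
```

```bash
python3 st.py 0 36.5 65.5; python3 - <<'E'
from h import *
d=grab('scene','scene6'); c=d['frame'][130:270,180:340,::-1]; cv2.imwrite('pics/c_scene6.png',cv2.resize(c,None,fx=4.5,fy=4.2,interpolation=cv2.INTER_CUBIC))
E
```

```text
t 18.7 shaker mm [ 0.8 42.  65.7] op 0.0852
F shaker [0.4 1.2 0.5] turn [-0.0009  0.0016 -0.0018] q6 -0.17
tool shift cm [ 0.55  0.02 -0.08]
```

View pics/c_scene6.png

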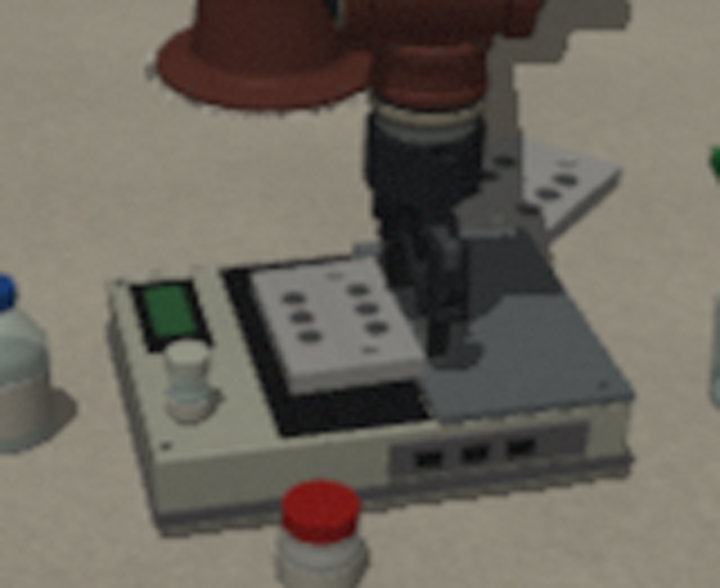

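>>> servo_tool:
  commands: [0,0,0,0.2,0,-0.03,1]

```text
t: 18.85
tool_pos: [0.5744, 0.1046, 0.0656]
tool_rot: [-1.306, 1.043, -1.042]
contact_force: [0.2, 1.4, -0.9]
opening: 0.0853
```

>>> servo_tool:
  commands: [0,0,0,0.15,0,-0.01,1]

```text
t: 18.95
tool_pos: [0.5746, 0.1027, 0.0655]
tool_rot: [-1.306, 1.043, -1.043]
contact_force: [0.5, -0.9, -0.3]
opening: 0.0854
```

```bash
python3 st.py 0 36.5 65.5; python3 - <<'E'
from h import *
d=grab('scene','scene7'); c=d['frame'][130:270,180:340,::-1]; cv2.imwrite('pics/c_scene7.png',cv2.resize(c,None,fx=4.5,fy=4.2,interpolation=cv2.INTER_CUBIC))
E
```

```text
t 18.95 shaker mm [ 0.  37.6 65.5] op 0.0854
F shaker [ 0.3 -1.  -0.3] turn [-0.0002  0.0017 -0.0004] q6 -0.17
tool shift cm [ 0.11 -0.   -0.  ]
```

View pics/c_scene7.png

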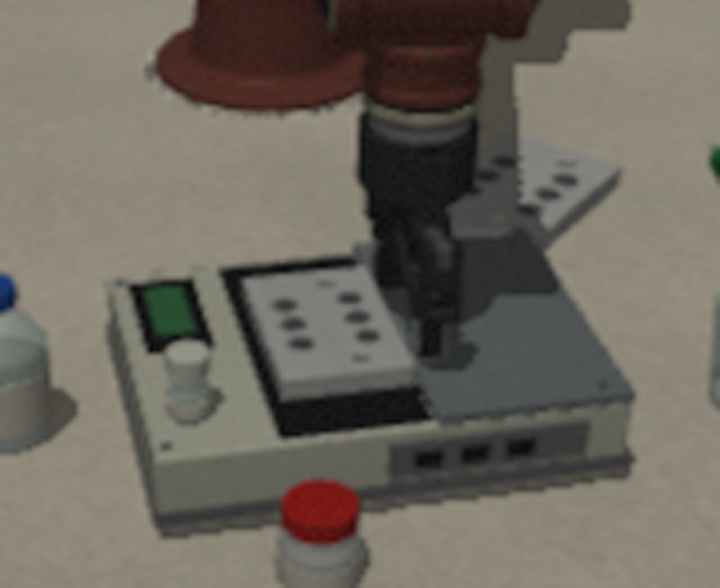

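The pushing force vanished and the plate looks lower, so it has probably dropped. I'll back off and measure.

>>> servo_tool:
  commands: [0,0,0,-1,0,0,1,0,0,0,-1.5,-3,0,1,0,0,0,-3,-4,0,1,0,0,0,-4,-3,0,1,0,0,0,-4,0,0,1,0,0,0,-4,0,0,1,0,0,0,-4,0,0,1,0,0,0,-1,0,0,1,0,0,0,0,0,0,1]

```text
t: 19.9
tool_pos: [0.5213, 0.3332, 0.1701]
tool_rot: [-1.304, 1.045, -1.043]
contact_force: [0.5, -0.8, -0.5]
opening: 0.0855
```

```bash
python3 -c "
from mp import *
from hh import *
st();d,g=mp('top8',pz=.086,roi_poly=((216,140),(262,140),(271,205),(232,200)))
P=cloud(d); 
for X in(-58,-20,20,58):
  print([round(1000*float(np.median(P[int(v)-1:int(v)+2,int(u)-1:int(u)+2,2])),1) for Y in(-57,-42,-20,-2,16) for u,v in [np.round(proj(d,O+(X*ex+Y*ey)/1000+np.array([0,0,.086])))]])
pts=[proj(d,O+(X*ex-8*ey)/1000+np.array([0,0,.086])) for X in(47,-47)]; print(np.round(pts,1))
hh(['top8'],pts,.086)
d=grab('scene','scene8'); c=d['frame'][130:270,180:340,::-1]; cv2.imwrite('pics/c_scene8.png',cv2.resize(c,None,fx=4.5,fy=4.2,interpolation=cv2.INTER_CUBIC))
"
```

```text
t 19.9 shaker mm [ -1.2 274.2 170.1] op 0.0855
F shaker [ 0.3 -0.9 -0.5] turn [-0.0007 -0.0006 -0.0023] q6 0.23
112 mid sh [  0. -19.  86.] sizes [129, 87] yaw rel -0.002
120 mid sh [  0.  -19.4  86. ] sizes [128, 86] yaw rel 0.004
[86.8, 85.2, 87.1, 85.8, 86.5]
[85.5, 85.8, 86.5, 87.1, 87.9]
[86.4, 85.9, 86.0, 86.0, 85.8]
[87.2, 87.4, 86.0, 88.5, 86.1]
[[243.6 154.5]
 [250.9 183.8]]
top8 [[47.3, -7.7, 86.0], [-46.9, -7.7, 86.0]] mid [ 0.2 -7.7 86. ] yaw 0.0
```

View pics/c_top8.png

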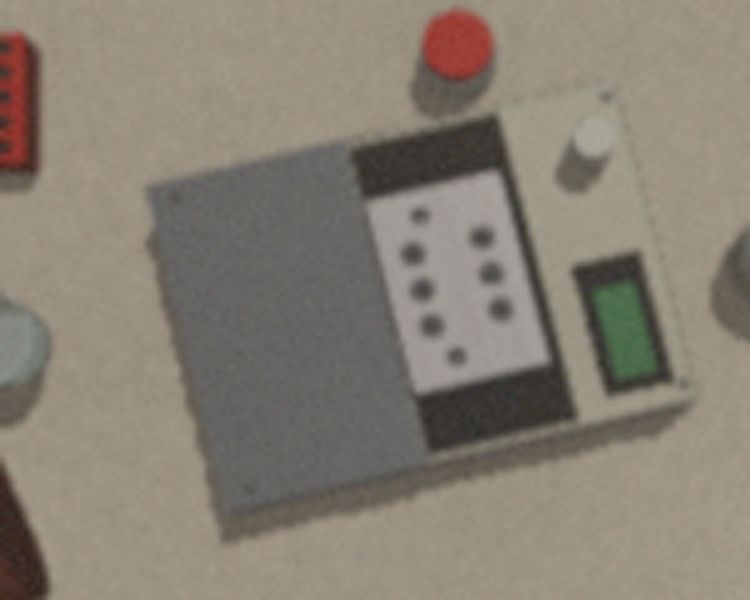

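View pics/c_scene8.png

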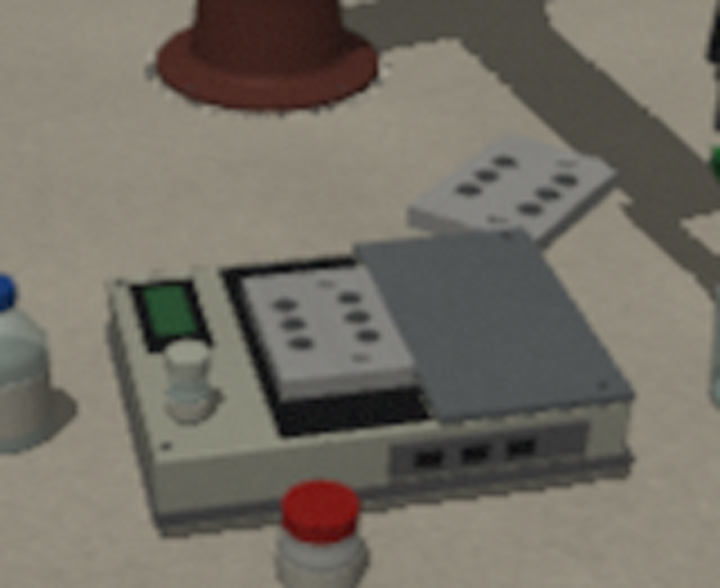

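The plate is seated: its top is level at about 86 mm and the holes are centred on the pins. The bystanders look unmoved and the hand is clear, so I'll hand in.

```bash
python3 -c "
from station import ticket; print(ticket.finish_job())"
```

```text
the job is handed in; nothing more can be done
None
```

The plate is seated on both pins and lies flat on the deck. I only pushed it, never gripped or lifted it, and handed the job in at about 20 s of the 67 s allowed.

**What I did**
- **Right plate:** it measured 128 x 86 mm, against about 167 x 111 mm for the grey look-alike on the bench.
- **Pushes:** I nudged it about 5 mm sideways with shut fingers. Then I pushed its rear edge with both open fingertips, which also squared it to the shaker.
- **Correction:** partway through, a check showed it 2.4 mm off towards -x. I nudged it back from the -x side, which overshot to 1.2 mm the other way, and took that out during the last push.

**Last checks**
- **Height:** depth readings over the plate's top were 85–88.5 mm against an expected 86 mm. That spread is within the camera's noise, so I take it as flat.
- **Position:** the hole midpoint was at shaker (0.2, -7.7) mm against the pins at (0, -8), with no measurable turn.
- **Disagreement:** the plate outline put its middle at y -19 to -19.4 mm against -20, while the holes imply -19.7. All are within measuring error.
- **Surroundings:** by eye, the vial, jar and the other items in the pictures I took stood where they began; I did not measure them. The hand was about 0.27 m behind the shaker's middle and touching nothing.
- **Forces:** the largest I saw was about 11 N, when the fingertips touched the ledge to find their height.

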